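# Scrape the wax off the cold plate and take its surface temperature

### The job

With the scraper block, wipe all four loose wax chips off the cold plate into its crumb tray, without touching them with the gripper or the thermometer, and stand the scraper back on its foot on the bench. Then take the surface thermometer from its stand and hold it upright with its tip inside the ring engraved on the plate, pressed down lightly so that the sprung tip is about half pushed in; finish while still holding it there, hand on the thermometer. Leave the other things on the bench where they are.

Things in the scene. Friction and masses are not known exactly. Their poses are not given: they have to be found in the camera images.
- coldplate: bench-top cold plate for wax blocks, fixed: white housing 200 mm (its x) by 275 mm (its y, from -145 to 130 mm), 85 mm high, its bare aluminium plate on top; the control strip is on its front (-x) face, the crumb tray on its +y end. Origin: below the centre of the plate, at bench height
- plate_mid (a point): centre of the cold plate's level aluminium plate, on its surface, 85 mm above the bench, axes as the cold plate; plate 170 mm (x) by 260 mm (y). A grey rim 15 mm wide rises 6 mm above it along the -x, +x and -y edges. The +y edge, 130 mm from this point, is open and flush: what is pushed over it falls into the crumb tray
- spot (a point): the measuring spot engraved on the plate: a dark ring of 24 mm inside diameter with a centre dot and four index lines; this point is its centre, on the plate's surface (25, -35 mm from the plate's centre in the cold plate's x, y)
- tray_mid (a point): middle of the floor of the steel crumb tray that hangs on the cold plate's +y end; inside 184 mm (x) by 85 mm (y), floor 33 mm above the bench, walls rising to 78 mm above the bench, 7 mm below the plate
- scraper: loose scraper block of off-white nylon, about 120 g, standing on its foot on the bench: foot 150 mm (x) by 30 mm (y) and 14 mm high, a 120 x 24 mm shoulder up to 20 mm, then a grip rib 90 mm (x) by 20 mm (y) up to its top at 62 mm. Origin: centre of its underside; z up
- scraper_mid (a point): centre of the scraper block, 31 mm above its underside; its axes are those of the scraper
- stand: grey stand for the thermometer, fixed: base 100 x 85 mm, 10 mm thick, and a square pocket 40 x 53 mm outside, its rim 115 mm and its floor 90 mm above the bench, open below for the stem. Origin: centre of its underside
- probe: loose cordless surface thermometer, about 130 g, hanging upright in the stand: white handle 24 mm (x) by 34 mm (y), 100 mm high, its lowest 25 mm loosely in the pocket; below it a thin steel stem with a sprung tip, 70 mm long in all when not pressed. Origin: centre of the handle's underside; z runs up along the handle, away from the tip
- probe_mid (a point): point on the axis of the thermometer's handle, 55 mm above the handle's underside and 125 mm above the unpressed tip; axes as the thermometer's
- tip_end (a point): the flat end face, 10 mm diameter, of the thermometer's measuring tip
- probe_tip (a joint): how far the sprung tip is pushed into the thermometer: 0 free, 0.010 m fully in; it needs about 0.9 N to start and 0.3 N more for each mm (2.4 N at half travel)
- chip0: loose chip of cream-white wax, about 25 x 20 mm and 11 mm high, 10 g, on the plate. Origin: centre of its underside
- chip1: loose chip of cream-white wax, about 25 x 20 mm and 11 mm high, 10 g, on the plate. Origin: centre of its underside
- chip2: loose chip of cream-white wax, about 25 x 20 mm and 11 mm high, 10 g, on the plate. Origin: centre of its underside
- chip3: loose chip of cream-white wax, about 25 x 20 mm and 11 mm high, 10 g, on the plate. Origin: centre of its underside
- cassette0: bystander: tissue cassette with wax block, 40 x 28 x 14 mm, lying on the bench. Origin: centre of its underside
- cassette1: bystander: a second tissue cassette with wax block, 40 x 28 x 14 mm, lying on the bench. Origin: centre of its underside
- dish: bystander: clear petri dish with lid, 94 mm diameter, 16 mm high. Origin: centre of its underside
- slidebox: bystander: blue slide box 85 x 100 x 35 mm. Origin: centre of its underside
- bottle: bystander: reagent bottle, 70 mm diameter, 140 mm high, behind the cold plate. Origin: centre of its underside
- moulds: bystander: two nested steel moulds, 52 x 34 x 17 mm. Origin: centre of its underside
- forceps: bystander: steel forceps 130 mm long, lying on the bench. Origin: centre of its underside
There are look-alikes about, which are no part of the job. What is shaped like the scraper but yellow is not meant.

How it is judged (in metres and radians):
On the way, in this order (a step that is already met when the one before it is completed fails the run):
1. all four wax chips lie in the crumb tray (y of chip0 in the frame of coldplate between 0.131 and 0.216 m and z of each of chip0, chip1, chip2, chip3 in the frame of coldplate below 0.076 m and x of chip0 in the frame of coldplate between -0.093 and 0.093 m and y of chip1 in the frame of coldplate between 0.131 and 0.216 m and x of chip1 in the frame of coldplate between -0.093 and 0.093 m and y of chip2 in the frame of coldplate between 0.131 and 0.216 m and x of chip2 in the frame of coldplate between -0.093 and 0.093 m and y of chip3 in the frame of coldplate between 0.131 and 0.216 m and x of chip3 in the frame of coldplate between -0.093 and 0.093 m), for 0.2 s.
2. the scraper stands on the bench again, let go (height (world z) of scraper below 0.006 m and angle between scraper's own z axis and vertical below 0.1 rad and contact force between the fingers and scraper below 0.1 N), for 0.2 s.
At the end, for the whole second after the job is handed in: The thermometer is held in the fingers, upright within 5 degrees and still, its tip pressed on the plate within 7 mm of the centre of the engraved ring and pushed in by 2 to 8 of its 10 mm; the four chips lie in the crumb tray; the scraper stands on its foot on the bench (all of step 1 and horizontal distance between tip_end and spot below 0.007 m and angle between probe's own z axis and vertical below 0.087 rad and value of joint probe_tip between 0.002 and 0.008 m and contact force between probe and coldplate above 0.6 N and contact force between the fingers and probe above 2 N and linear speed of probe below 0.02 m/s and height (world z) of scraper below 0.006 m and angle between scraper's own z axis and vertical below 0.1 rad); the arm keeps its last pose, push and grip.
It fails at once if the gripper or the thermometer touches a wax chip (contact force between any of the arm, the fingers, probe and chip0 above 0.3 N or contact force between any of the arm, the fingers, probe and chip1 above 0.3 N or contact force between any of the arm, the fingers, probe and chip2 above 0.3 N or contact force between any of the arm, the fingers, probe and chip3 above 0.3 N).
It fails at once if the thermometer is pressed hard on the cold plate (over 15 N) (contact force between probe and coldplate above 15 N).
It fails at once if another thing on the bench is moved by more than 20 mm (distance of any of cassette0, cassette1, dish, slidebox, bottle, moulds, forceps from where it was at the start of the episode above 0.02 m).
It also fails if it takes over 72 s, if anything falls off the work surface, if the arm or the gripper's body presses on something with over 40 N, if the wrist force passes 120 N, or if a joint passes its speed limit or range.

### The arm

A 6-joint arm with a two-finger parallel gripper is mounted at the origin on the work surface. World frame = base frame: x ahead of the robot, y to its left, z up, the work surface at z = 0. Lengths are in mm, angles in rad, forces in N, time in s.
With the tool pointing down it reaches from about 350 to 775 mm from the base axis. Payload 7.3 kg.
Tool frame: the origin (TCP) lies midway between the tips of the shut fingers; the grasp point (between the pads) lies 19 mm behind it; z points along the fingers, y is the line along which they close (so a half turn about z gives the same grasp; the last joint's range is limited). The gripper opens to 92 mm and grips with 3 to 60 N. Pads are 19 mm wide; open, the fingers measure 130 mm over their backs; the gripper's body (75 mm by 190 mm) begins 47 mm behind the grasp point.
Start: joints at [1.009, 0.342, 1.524, -0, 1.275, -0.146], TCP at [212.047, 480.293, 226.741] pointing down, gripper open.
Joint ranges: [-2.53, 2.53], [-0.77, 2.02], [0.04, 2.7], [-1, 4.14], [0.28, 2.66], [-3.11, 3.11]. Speed limits (rad/s): [2.57, 2.57, 3.14, 3.14, 3.14, 3.14].

### API

Orientations are given as [roll, pitch, yaw] about the fixed x, y, z axes, in that order (R = Rz(yaw) Ry(pitch) Rx(roll)).
In Python, from plant import bot gives the robot as it stands. The module is installed in compiled form; this text tells all that it offers.
- The arm moves only by the shell command python3 -m crank 'ROWS' [OPENING]. ROWS is JSON, a list of rows, each a list of 6 numbers: the shift along the tool's x, y, z in m, then the turn, a rotation vector about the tool's x, y, z in rad. In form: [[dx, dy, dz, wx, wy, wz], ...]. A call has 1 to 5 rows; each row shifts and turns the commanded pose from where the row before left it, along the tool's axes as they then stand; what a row does not reach is not made up. A row lasts 1/8 s, in which the tool goes at most 62.5 mm and 10.7 degrees, less where a joint would pass 70% of its speed; a pose out of reach is approached as far as the arm can. A call is refused whole if a number of a shift passes 0.0625 or a number of a turn 0.188, either way. A call with a gripper value outside its range is refused whole. OPENING is the opening in per cent of the stroke, from 0 (shut) to 100 (fully open), set as the call begins (- or left out, the last holds). The fingers move at their own pace and stop on an object; the grip force is fixed at half the most. Time passes only in rows, so rows that do not move let the fingers close. It gives the time, the measured TCP pose, the force, the opening and the grip force at its end, in the units of the state.
- bot.get_obs(): the state, without advancing time (a new reading comes with each control period).
- bot.capture(name): name is "scene" or "top" or "wrist"; returns a dict with "color" (384x512x3 uint8, blue, green, red), "fov_y" (degrees; the focal length in pixels is half the picture's height over the tangent of half this angle, whatever the lens; pixels are square), "cx", "cy" (the principal point, pixels), "k1" (the pictures are not rectified: a ray, as slopes to the right and down, at radius r is drawn at 1 + k1 r^2 times it, then the intrinsics apply), "extrinsics" (4x4, takes a point from world to camera coordinates); the wrist camera has in their place "tool_from_camera" (4x4, takes a point from camera to tool coordinates, whose origin is the TCP and whose axes are the flange's). Camera axes: x right, y up, looking along -z (the intrinsics and any distortion apply to the point x, -y, -z); pixel columns grow to the right and rows downward; lengths in mm; the calibration is good to about 2 mm. A picture is of the moment at which its call begins: read the wrist's pose just before it. There is no depth.
- bot.close_job(): hands the job in; it is judged then, once.
The state is a dict: "time": time; "joint_positions": joint angles; "dq": joint speeds; "tau": joint torques, N m; "tool_pos": TCP position; "tcp_rot": TCP orientation; "contact_force": force on the tool from outside, world axes, zero at the start; "moment": the same for the moment, N m; "grip_width": finger opening in mm; "finger_force": force on a finger pad.
Only numpy, scipy, OpenCV 4.12 (cv2) and the standard library are available. Lean on these libraries where they do the work, as an engineer would, in place of code of your own. Each camera call takes 0.05 s, during which the arm holds its last target. There are 200 camera calls.

## Working session

There is one attempt and no reset: what is moved stays moved. The work goes in short steps, Python scripts to look and compute and a shell command to move; the robot and the scene stay as the last step left them, time stands still between calls to the robot, and variables do not carry over. Pictures are saved under pics/ and viewed, at most 10 in all, crops included, and the job is handed in when it is done.

```bash
mkdir -p pics; cat > h.py <<'E'
import numpy as np, cv2
from plant import bot
from scipy.spatial.transform import Rotation as R
def K(c):
    f=192/np.tan(np.radians(c["fov_y"])/2); return f
def pose():
    o=bot.get_obs(); T=np.eye(4); T[:3,3]=o["tool_pos"]; T[:3,:3]=R.from_euler("xyz",o["tcp_rot"]).as_matrix(); return T
def cap(name):
    T=pose(); c=bot.capture(name)
    c["wc"]=np.linalg.inv(np.array(c["extrinsics"])) if "extrinsics" in c else T@np.array(c["tool_from_camera"])
    return c
def pix2w(c,u,v,z):
    f=K(c); d=np.array([(u-c["cx"])/f,(v-c["cy"])/f]); s=d.copy()
    for _ in range(20): s=d/(1+c["k1"]*(s@s))
    M=c["wc"]; r=M[:3,:3]@[s[0],-s[1],-1]; o=M[:3,3]
    return o+r*(z-o[2])/r[2]
def w2pix(c,p):
    M=np.linalg.inv(c["wc"]); q=M[:3,:3]@p+M[:3,3]; s=np.array([q[0],-q[1]])/-q[2]
    s=s*(1+c["k1"]*(s@s)); return s*K(c)+[c["cx"],c["cy"]]
def tooldelta(w):  # world vector to tool axes, m
    return pose()[:3,:3].T@np.array(w)/1000
E
python3 - <<'E'
from h import *
import pickle
for n in ("top","scene"):
    c=cap(n); pickle.dump(c,open(n+".pkl","wb")); cv2.imwrite(f"pics/{n}0.png",cv2.resize(c["color"],(800,600),interpolation=cv2.INTER_CUBIC))
    print(n,c["wc"].round(2),K(c),c["k1"])
print(bot.get_obs())
E
```

```text
top [[ 2.00000e-02  9.90000e-01 -1.60000e-01  2.64140e+02]
 [-1.00000e+00  3.00000e-02  2.00000e-02  8.92000e+00]
 [ 2.00000e-02  1.60000e-01  9.90000e-01  1.61069e+03]
 [ 0.00000e+00  0.00000e+00  0.00000e+00  1.00000e+00]] 461.355076307129 -0.12957035384282276
scene [[-2.60000e-01 -5.60000e-01  7.80000e-01  1.50452e+03]
 [ 9.60000e-01 -1.50000e-01  2.20000e-01  2.86310e+02]
 [-1.00000e-02  8.10000e-01  5.80000e-01  8.62260e+02]
 [ 0.00000e+00  0.00000e+00  0.00000e+00  1.00000e+00]] 406.6199683667925 0.04088483164740409
{'time': 0.1, 'joint_positions': array([ 1.00899357e+00,  3.42668801e-01,  1.52491652e+00, -3.26352102e-06,
        1.27540354e+00, -1.46025453e-01]), 'dq': array([ 0.00012423, -0.0017048 , -0.00348352,  0.00041009, -0.00094047,
        0.00091994]), 'tau': array([ 2.02054965e-03, -4.32002950e+01, -2.44696480e+01,  7.20975478e-02,
        5.25530765e-02, -6.28480802e-05]), 'tool_pos': array([211.84577977, 479.96463941, 226.1080204 ]), 'tcp_rot': array([-3.14021085e+00, -2.00069972e-04,  2.72581617e+00]), 'contact_force': array([-0.9364999 , -0.60698749,  0.04609638]), 'moment': array([-0.00270453, -0.06363969,  0.05447322]), 'finger_force': 0.0, 'grip_width': 91.65884616647163}
```

View pics/top0.png

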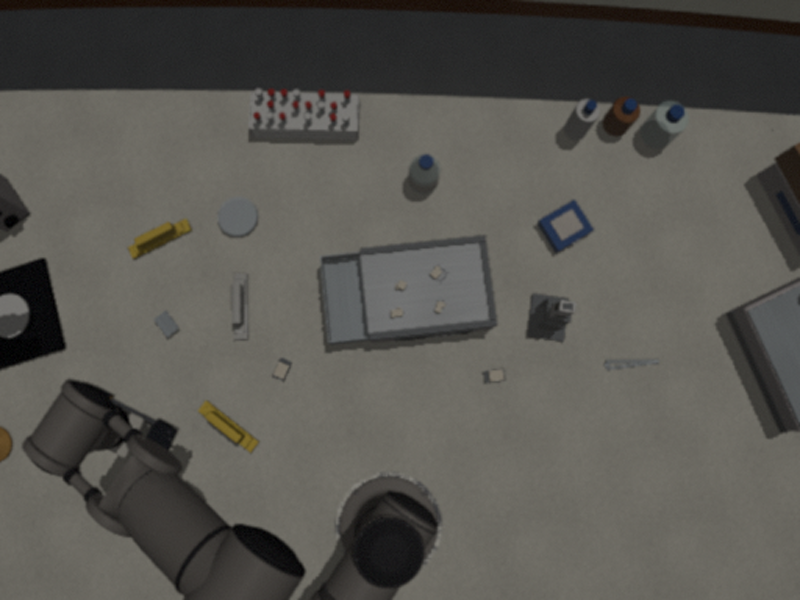

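View pics/scene0.png

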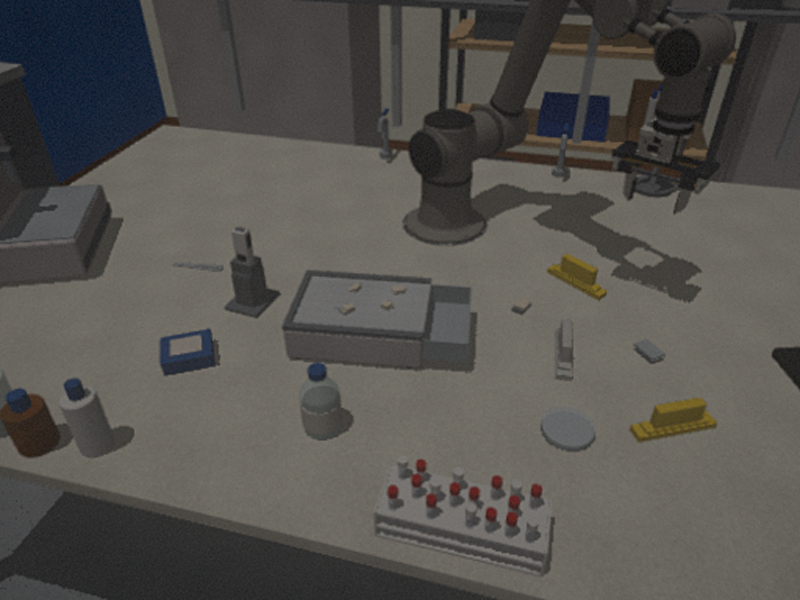

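The top view shows the white scraper near (240,306), the plate centred near (428,288) with its tray on the left, four chips near (438,272), (401,286), (397,313) and (439,307), and the thermometer near (560,310). I'll enlarge that region next.

```bash
python3 - <<'E'
from h import *
import pickle
c=pickle.load(open("top.pkl","rb"))["color"]
a=cv2.resize(c[145:225,140:240],None,fx=6,fy=6,interpolation=cv2.INTER_CUBIC)[:, :400*1]
b1=cv2.resize(c[165:225,140:170],None,fx=5,fy=5,interpolation=cv2.INTER_CUBIC) # scraper
b2=cv2.resize(c[145:225,200:325],None,fx=5,fy=5,interpolation=cv2.INTER_CUBIC)
b1=cv2.copyMakeBorder(b1,0,100,0,0,cv2.BORDER_CONSTANT)
im=np.hstack([b1,b2]); im=cv2.convertScaleAbs(im,alpha=1.5)
cv2.imwrite("pics/crop1.png",im); print(im.shape)
E
```

```text
(400, 775, 3)
```

View pics/crop1.png

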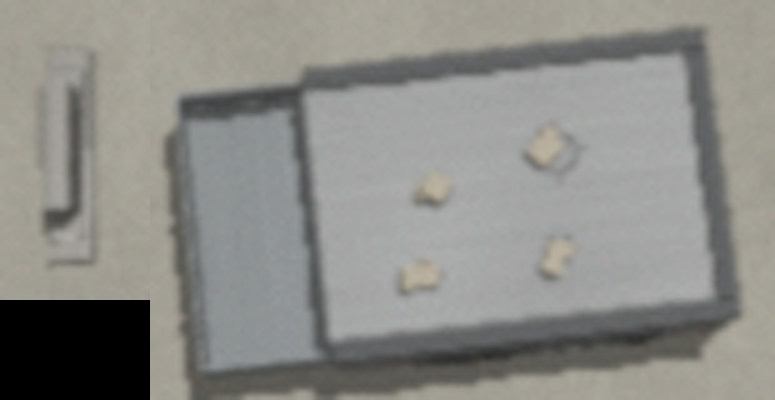

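The crop shows the rim corners at (703,30), (738,312), (305,70) and (328,358), the ring near (565,153), and the scraper foot with corners (47,48) to (95,262). One chip covers the edge of the ring.

```bash
cat >> h.py <<'E'
import pickle
def fit(P,Q):
    P=np.array(P,float);Q=np.array(Q,float)[:,:2];p=P-P.mean(0);q=Q-Q.mean(0)
    a=np.arctan2((p[:,0]*q[:,1]-p[:,1]*q[:,0]).sum(),(p*q).sum()); A=np.array([[np.cos(a),-np.sin(a)],[np.sin(a),np.cos(a)]])
    t=Q.mean(0)-A@P.mean(0); return a,t,np.linalg.norm(P@A.T+t-Q,axis=1)
E
python3 - <<'E'
from h import *
c=pickle.load(open("top.pkl","rb"))
r=lambda x,y,z:pix2w(c,200+(x-150+.5)/5-.5,145+(y+.5)/5-.5,z)
l=lambda x,y,z:pix2w(c,140+(x+.5)/5-.5,165+(y+.5)/5-.5,z)
a,t,e=fit([(100,-145),(-100,-145),(100,130),(-100,130)],[r(703,30,91),r(738,312,91),r(304,69,91),r(328,358,91)])
print("plate",a,t,e)
A=np.array([[np.cos(a),-np.sin(a)],[np.sin(a),np.cos(a)]])
print("ring seen",A.T@(r(565,153,85)[:2]-t),"spot world",A@[25,-35]+t)
for p in [(547,146),(433,189),(419,277),(556,258)]: print("chip",(A.T@(r(*p,90)[:2]-t)).round(1))
print("scr foot",*fit([(75,15),(75,-15),(-75,15),(-75,-15)],[l(47,49,10),l(93,50,14),l(47,262,10),l(95,262,14)]))
print("rib top",*fit([(45,10),(45,-10),(-45,10),(-45,-10)],[l(43,85,62),l(68,85,62),l(45,211,62),l(70,211,62)]))
print("probe top",pix2w(c,567/1.5625,304/1.5625,190))
s=pickle.load(open("scene.pkl","rb"))
print("probe top scene",pix2w(s,242/1.5625,231/1.5625,190))
print("rib scene",pix2w(s,565/1.5625,320/1.5625,62),pix2w(s,565/1.5625,357/1.5625,62))
for n,u,v,z in (("cas",167,324,14),("cas",282,369,14),("cas",494,376,14),("dish",238,217,16),("bottle",425,160,140),("yel",228,425,62),("yel",158,238,62)): print(n,pix2w(c,u/1.5625,v/1.5625,z).round())
E
```

```text
plate 0.1290016833177132 [514.64708798 -62.38732491] [2.92084321 4.12354299 3.74985954 1.64932578]
ring seen [ 23.41597362 -41.57872528] spot world [543.94190486 -93.88039882]
chip [ 28.5 -29.6]
chip [ 7.2 49.6]
chip [-50.8  65. ]
chip [-47.4 -27.1]
scr foot 0.059952738412756584 [471.59115543 344.61957563] [2.45062419 1.92518489 2.11123935 2.59239751]
rib top 0.07288845948300089 [469.81831444 343.9078432 ] [1.89317041 2.61372511 2.63778561 1.95921936]
probe top [ 469.41727445 -347.35755492  190.        ]
probe top scene [ 468.37382903 -343.38033117  190.        ]
rib scene [432.7958056  337.95112999  62.        ] [548.05998027 344.54281029  62.        ]
cas [425. 508.  14.]
cas [333. 243.  14.]
cas [ 329. -226.   14.]
dish [675. 361.  16.]
bottle [779. -58. 140.]
yel [208. 347.  62.]
yel [611. 528.  62.]
```

```bash
python3 -m crank '[[0,0,0,0,0,-0.16],[0,0,0,0,0,-0.16],[0,0,0,0,0,-0.156],[-0.05,-0.03,0,0,0,0],[-0.05,-0.03,0,0,0,0]]' 70; python3 -m crank '[[-0.05,-0.03,0,0,0,0],[-0.05,-0.03,0,0,0,0],[-0.05,-0.03,0,0,0,0],[0,0,0,0,0,0],[0,0,0,0,0,0]]'
python3 - <<'E'
from h import *
c=cap("wrist"); pickle.dump(c,open("w1.pkl","wb")); print(pose().round(3),c["k1"],K(c)); print(c["wc"].round(2))
cv2.imwrite("pics/w1.png",cv2.convertScaleAbs(c["color"],alpha=1.5))
E
```

```text
time: 0.72
tool_pos: [316.0, 426.0, 226.5]
tcp_rot: [-3.141, -0.0, -3.079]
contact_force: [0.2, 0.8, -0.1]
grip_width: 64.5
finger_force: 0.0
time: 1.35
tool_pos: [470.0, 345.6, 226.1]
tcp_rot: [-3.141, -0.002, -3.082]
contact_force: [0.6, -0.3, 0.5]
grip_width: 64.1
finger_force: 0.0
[[-9.98000e-01 -6.10000e-02 -1.00000e-03  4.69525e+02]
 [-6.10000e-02  9.98000e-01 -0.00000e+00  3.46064e+02]
 [ 1.00000e-03  0.00000e+00 -1.00000e+00  2.26431e+02]
 [ 0.00000e+00  0.00000e+00  0.00000e+00  1.00000e+00]] -0.02807417422511423 274.94208518886944
[[-6.0000e-02 -9.5000e-01 -3.1000e-01  3.8583e+02]
 [ 1.0000e+00 -6.0000e-02 -2.0000e-02  3.4072e+02]
 [ 0.0000e+00 -3.1000e-01  9.5000e-01  3.8430e+02]
 [ 0.0000e+00  0.0000e+00  0.0000e+00  1.0000e+00]]
```

View pics/w1.png

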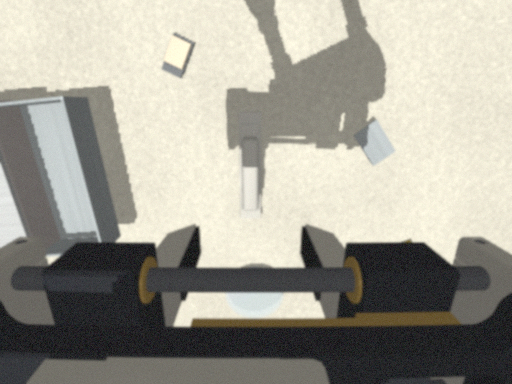

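Wrist view: the white scraper lies between (239,110) and (262,213), partly in shadow, and the tray edge is at the left. I'll enlarge it.

```bash
python3 - <<'E'
from h import *
c=pickle.load(open("w1.pkl","rb"))["color"]
a=cv2.resize(c[98:223,215:290],None,fx=4.8,fy=4.8,interpolation=cv2.INTER_CUBIC)
a=(255*(a/255.)**0.55).astype(np.uint8)
cv2.imwrite("pics/w1c.png",a)
E
```

```text
(no output)
```

View pics/w1c.png

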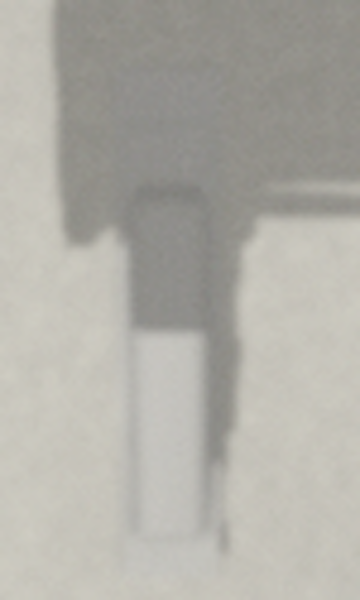

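Rib top in the crop: x from 133 to 205, y from about 200 to 538. It is aligned with the image's vertical.

```bash
python3 - <<'E'
from h import *
c=pickle.load(open("w1.pkl","rb"))
f=lambda x,y,z:pix2w(c,215+(x+.5)/4.8-.5,98+(y+.5)/4.8-.5,z)
for z in (62,):
  print([f(x,y,z).round(1) for x,y in ((133,205),(205,205),(133,538),(205,538),(169,345),(169,530))])
print([w2pix(c,np.array([471+s*75,344,14])) for s in (-1,1)])
E
```

```text
[array([428. , 334.1,  62. ]), array([427. , 351.6,  62. ]), array([514.6, 338.5,  62. ]), array([513.5, 357.3,  62. ]), array([462.3, 344.9,  62. ]), array([511.8, 347.8,  62. ])]
[array([252.16440383, 111.13611762]), array([245.88386857, 217.68470481])]
```

```bash
python3 -m crank '[[-0.0015,0,0.06,0,0,0],[0,0,0.06,0,0,0],[0,0,0.05,0,0,0],[0,0,0.027,0,0,0],[0,0,0,0,0,0]]' ; python3 -m crank '[[0,0,0,0,0,0],[0,0,0,0,0,0],[0,0,0,0,0,0],[0,0,0,0,0,0],[0,0,0,0,0,0]]' 0; python3 -m crank '[[0,0,0,0,0,0],[0,0,-0.06,0,0,0],[0,0,-0.06,0,0,0],[0,0,-0.06,0,0,0],[0,0,0,0,0,0]]'
```

```text
time: 2.02
tool_pos: [469.5, 346.0, 28.0]
tcp_rot: [-3.14, -0.004, -3.079]
contact_force: [-0.2, 0.6, 0.4]
grip_width: 64.2
finger_force: 0.0
time: 2.65
tool_pos: [472.2, 345.6, 29.9]
tcp_rot: [3.141, 0.0, -3.081]
contact_force: [0.5, -0.9, -1.6]
grip_width: 19.7
finger_force: 30.0
time: 3.28
tool_pos: [474.2, 347.0, 215.0]
tcp_rot: [3.137, 0.009, -3.081]
contact_force: [0.4, 0.4, -2.6]
grip_width: 19.7
finger_force: 30.0
```

```bash
python3 -m crank '[[-0.012,-0.052,-0.01,0,0,0],[-0.012,-0.052,-0.01,0,0,0],[-0.012,-0.052,-0.01,0,0,0],[-0.012,-0.052,-0.01,0,0,0],[-0.012,-0.052,0,0,0,0]]' ; python3 -m crank '[[-0.012,-0.052,0,0,0,0],[-0.012,-0.052,0,0,0,0],[-0.012,-0.052,0,0,0,-0.068],[0,0,0,0,0,0],[0,0,0,0,0,0]]' 
python3 - <<'E'
from h import *
c=cap("wrist"); pickle.dump(c,open("w2.pkl","wb")); print(pose().round(3))
cv2.imwrite("pics/w2.png",cv2.resize(cv2.convertScaleAbs(c["color"],alpha=1.3),(800,600),interpolation=cv2.INTER_CUBIC))
E
```

```text
time: 3.9
tool_pos: [547.7, 88.1, 248.9]
tcp_rot: [3.141, -0.001, -3.081]
contact_force: [1.2, 0.1, -1.0]
grip_width: 19.9
finger_force: 30.0
time: 4.53
tool_pos: [592.3, -63.5, 248.2]
tcp_rot: [3.14, -0.003, -3.014]
contact_force: [0.0, 0.1, -1.2]
grip_width: 19.7
finger_force: 30.0
[[-9.92000e-01 -1.28000e-01 -2.00000e-03  5.92403e+02]
 [-1.28000e-01  9.92000e-01  1.00000e-03 -6.28260e+01]
 [ 2.00000e-03  1.00000e-03 -1.00000e+00  2.48633e+02]
 [ 0.00000e+00  0.00000e+00  0.00000e+00  1.00000e+00]]
```

View pics/w2.png

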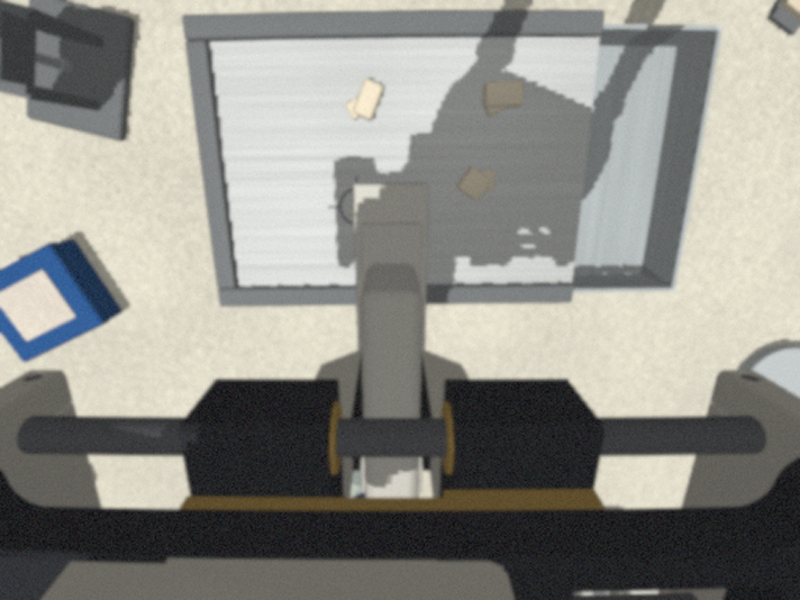

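The wrist view shows the whole plate. Rim corners are at (184,17), (221,304), (573,301) and (603,11), the ring centre is near (357,207), and the chips are near (370,98), (503,95) and (477,182), with one mostly behind the scraper at (370,190).

```bash
python3 - <<'E'
from h import *
c=pickle.load(open("w2.pkl","rb"))
r=lambda x,y,z:pix2w(c,(x+.5)/1.5625-.5,(y+.5)/1.5625-.5,z)
a,t,e=fit([(-100,-145),(100,-145),(100,130),(-100,130)],[r(184,17,91),r(221,304,91),r(573,301,91),r(603,11,91)])
print("plate",a,t,e); A=np.array([[np.cos(a),-np.sin(a)],[np.sin(a),np.cos(a)]])
print("ring",A.T@(r(357,207,85)[:2]-t), "spot",A@[25,-35]+t)
for p in [(370,98),(503,95),(477,182),(370,190)]: print("chip",(A.T@(r(*p,94)[:2]-t)).round(1))
for q in ((0,-78),(0,138)): print(q,A@q+t)
T=pose(); print("tool in plate",A.T@(T[:2,3]-t),"scraper yaw wrt plate",np.arctan2(-T[1,0],-T[0,0])-a)
E
```

```text
plate 0.13912218890056094 [513.39393427 -62.44783634] [2.59056842 2.62245925 1.30397399 2.93421504]
ring [ 25.73372476 -35.93694886] spot [543.00597129 -93.64282413]
chip [-46.8 -24. ]
chip [-47.8  64.8]
chip [ 8.5 49.9]
chip [ 13.1 -25.6]
(0, -78) [ 524.21049367 -139.6942087 ]
(0, 138) [494.25694457  74.21882245]
tool in plate [ 78.19344507 -11.331306  ] scraper yaw wrt plate -0.010684219615777785
```

```bash
python3 -m crank '[[0.039,-0.034,0,0,0,-0.005],[0.039,-0.034,0,0,0,0],[0,0,0.05,0,0,0],[0,0,0.05,0,0,0],[0,0,0.02,0,0,0]]' ; python3 -m crank '[[0,0,0,0,0,0],[0,0,0,0,0,0],[0,0,0,0,0,0]]' ; python3 - <<'E'
from h import *
c=cap("scene"); cv2.imwrite("pics/s1.png",cv2.resize(c["color"][130:250,150:330],(800,533),interpolation=cv2.INTER_CUBIC))
E
```

```text
time: 5.2
tool_pos: [522.7, -139.2, 126.9]
tcp_rot: [3.139, -0.004, -3.007]
contact_force: [0.5, -0.2, -1.3]
grip_width: 19.6
finger_force: 30.0
time: 5.58
tool_pos: [525.3, -141.3, 131.1]
tcp_rot: [-3.14, 0.002, -3.008]
contact_force: [-0.3, -0.3, -2.3]
grip_width: 19.7
finger_force: 30.0
```

View pics/s1.png

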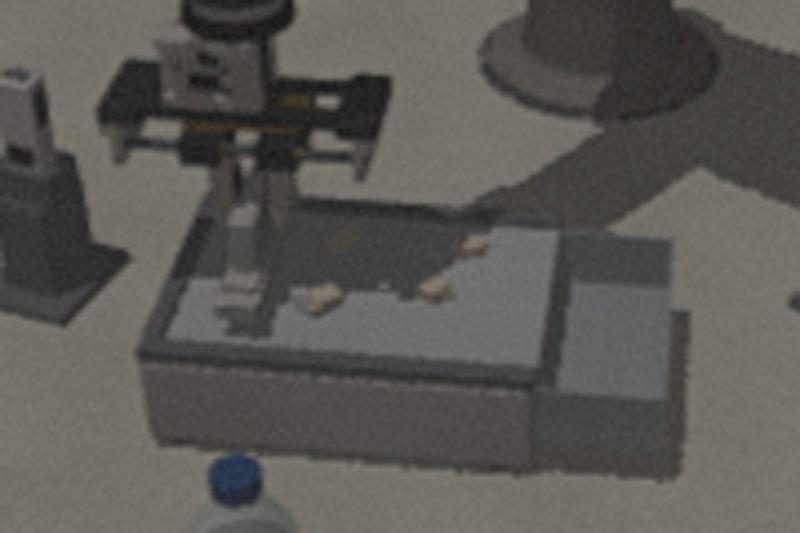

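The scene view shows the scraper hovering at the -y end, clear of the rim, with all chips on its tray side.

```bash
python3 -m crank '[[0,0,0.009,0,0,0],[0,0,0,0,0,0],[0,0,0,0,0,0]]' ; python3 -m crank '[[0,0,0.0025,0,0,0],[0,0,0,0,0,0],[0,0,0,0,0,0]]' ;  python3 -m crank '[[0,0,0.0015,0,0,0],[0,0,0,0,0,0],[0,0,0,0,0,0]]'
```

```text
time: 6.0
tool_pos: [524.4, -141.4, 120.6]
tcp_rot: [3.141, -0.0, -3.008]
contact_force: [0.2, 0.0, -0.9]
grip_width: 20.0
finger_force: 30.0
time: 6.38
tool_pos: [524.5, -141.4, 118.2]
tcp_rot: [3.142, 0.0, -3.008]
contact_force: [-0.5, -0.5, -0.8]
grip_width: 19.7
finger_force: 30.0
time: 6.75
tool_pos: [524.5, -141.4, 116.7]
tcp_rot: [3.141, 0.0, -3.008]
contact_force: [-0.8, -0.3, -2.4]
grip_width: 19.9
finger_force: 30.0
```

```bash
python3 -m crank '[[0,0.01,0,0,0,0],[0,0.016,0,0,0,0],[0,0.016,0,0,0,0],[0,0.016,0,0,0,0],[0,0.016,0,0,0,0]]' ; python3 -m crank '[[0,0.016,0,0,0,0],[0,0.016,0,0,0,0],[0,0.016,0,0,0,0],[0,0.016,0,0,0,0],[0,0.016,0,0,0,0]]' ;  python3 -m crank '[[0,0.014,0,0,0,0],[0,0.014,0,0,0,0],[0,0.014,0,0,0,0],[0,0.014,0,0,0,0],[0,0,0,0,0,0]]'; python3 - <<'E'
from h import *
c=cap("scene"); a=c["color"][130:250,180:330]
t=cap("top")["color"][140:230,190:310]
im=np.hstack([cv2.resize(a,(400,320),interpolation=cv2.INTER_CUBIC),cv2.resize(t,(400,320),interpolation=cv2.INTER_CUBIC)])
cv2.imwrite("pics/s2.png",cv2.convertScaleAbs(im,alpha=1.4))
E
```

```text
time: 7.38
tool_pos: [514.5, -66.6, 116.8]
tcp_rot: [3.141, 0.0, -3.008]
contact_force: [0.3, 0.3, -1.3]
grip_width: 19.4
finger_force: 30.0
time: 8.0
tool_pos: [503.9, 12.3, 116.7]
tcp_rot: [3.142, 0.0, -3.008]
contact_force: [0.4, -1.0, -0.9]
grip_width: 19.6
finger_force: 30.0
time: 8.62
tool_pos: [496.4, 67.8, 116.7]
tcp_rot: [3.141, 0.0, -3.007]
contact_force: [0.1, -0.5, -1.2]
grip_width: 20.2
finger_force: 30.0
```

View pics/s2.png

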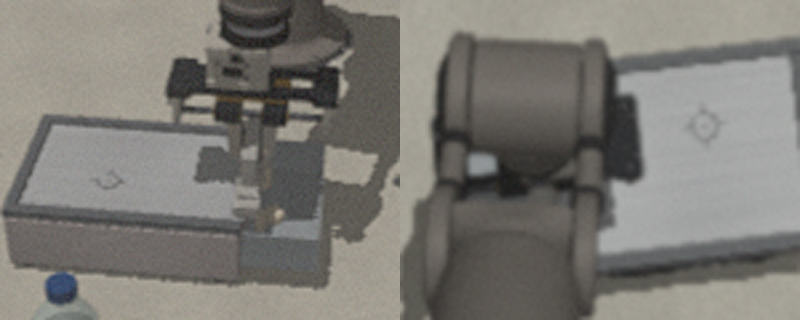

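The plate is bare and the ring is visible. One chip shows at the scraper's front edge over the tray, so I'll push a little further, then lift and look.

```bash
python3 -m crank '[[0,0.006,0,0,0,0],[0,0.006,0,0,0,0],[0,0,0,0,0,0]]' ; python3 -m crank '[[0,-0.01,-0.01,0,0,0],[0,0,-0.05,0,0,0],[-0.04,0,-0.05,0,0,0],[-0.04,0,-0.03,0,0,0],[0,0.04,0,0,0,0]]' ;  python3 -m crank '[[0,0,0,0,0,0],[0,0,0,0,0,0]]'; python3 - <<'E'
from h import *
c=cap("wrist"); pickle.dump(c,open("w3.pkl","wb")); a=cv2.convertScaleAbs(c["color"],alpha=1.3)
s=cap("scene")["color"][130:250,180:330]
im=np.hstack([cv2.resize(a[:300],(480,281)),cv2.resize(s,(320,281))])
cv2.imwrite("pics/w3.png",im)
E
```

```text
time: 9.1
tool_pos: [494.9, 79.0, 116.7]
tcp_rot: [3.141, -0.0, -3.008]
contact_force: [0.1, 0.4, -1.5]
grip_width: 19.7
finger_force: 30.0
time: 9.72
tool_pos: [573.3, 116.7, 258.8]
tcp_rot: [-3.14, 0.008, -3.013]
contact_force: [-0.2, 0.8, -2.2]
grip_width: 19.9
finger_force: 30.0
time: 9.98
tool_pos: [569.3, 118.1, 255.7]
tcp_rot: [-3.141, -0.0, -3.008]
contact_force: [-0.1, -0.6, -0.7]
grip_width: 20.1
finger_force: 30.0
```

View pics/w3.png

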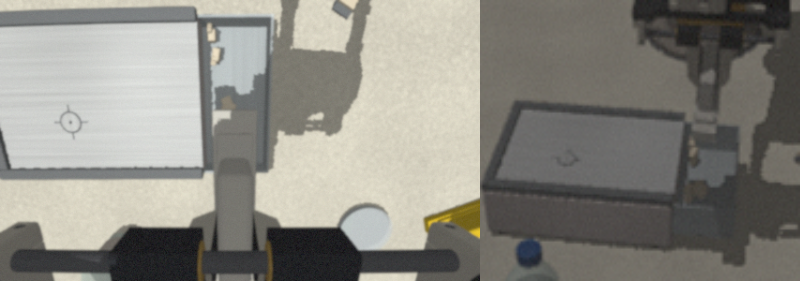

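The wrist view shows the plate empty and chips in the tray near (212,32), (217,55) and (227,98). I'll count them in code and re-measure the ring.

```bash
python3 - <<'E'
from h import *
c=pickle.load(open("w3.pkl","rb"))
r=pix2w(c,70.5/.9375-.5,122.5/.9367-.5,85);print("spot",r)
im=cv2.GaussianBlur(c["color"],(3,3),0).astype(float); q=(im[...,2]-im[...,0])/(im.sum(2)+1)
m=(q>0.06).astype(np.uint8); m[:, :200]=0; m[:, 292:]=0; m[160:]=0; m[:15]=0
n,l,s,ce=cv2.connectedComponentsWithStats(m)
a=.134;A=np.array([[np.cos(a),-np.sin(a)],[np.sin(a),np.cos(a)]])
for i in range(1,n):
  if s[i,4]>15: print(s[i],ce[i].round(),(A.T@(pix2w(c,*ce[i],40)[:2]-[513.5,-62.4])).round())
cv2.imwrite("pics/_z.png",m*255)
t=c["color"][85:130,215:290]; print((q[85:130:3,220:280:4]*100).round().astype(int))
E
```

```text
spot [543.29933308 -95.45097339  85.        ]
[[-1 -1 -1 -2 -1 -1 -1 -1 -1 -1 -1 -1 -1 -1 -1]
 [-1 -2 -1 -1 -1 -1 -1 -1 -1 -1 -1 -1 -1 -2 -1]
 [-1 -1 -1 -1 -1 -1 -1 -1 -1 -1 -1 -1 -1 -1 -1]
 [-1 -1 -1 -1 -1 -1 -1 -1 -1 -1 -1 -1 -1 -1 -1]
 [-1 -1 -1 -1 -1 -1 -1 -1 -1 -1 -1 -1 -1 -1 -1]
 [-1 -1 -1 -1 -1 -1 -1 -1 -1 -1 -1 -2 -2 -1 -1]
 [-1 -1 -1 -1 -1  3  4 -1 -1 -1 -1 -1 -1 -2 -1]
 [-1 -1 -1 -1  3  6  6  0 -1 -1 -1 -2 -1 -1 -1]
 [-1 -1 -1 -1  3  5  5  3 -1 -1 -2 -1 -2 -1 -1]
 [-1 -2 -1 -1  2  6  5  5  2 -1 -1 -1 -1 -1 -1]
 [-1 -1 -1  0  3  5  5  5  1 -1  0 -1 -1 -1 -1]
 [-1 -1  1  2  2  2  2  3  2  2  2  2  2  2 -1]
 [-1 -1  2  2  2  2  2  2  2  2  2  2  2  2 -1]
 [-1 -1  2  2  2  2  2  2  2  2  2  2  2  1 -1]
 [-1  0  2  2  2  2  2  2  2  2  2  2  2  2 -2]]
```

```bash
python3 -m crank '[[0,0.048,0,0,0,0],[0,0.048,0,0,0,0],[0.01,0.048,0,0,0,0],[0,0,0,0,0,0],[0,0,0,0,0,0]]' ; cat > chips.py <<'E'
from h import *
c=cap("wrist"); im=cv2.GaussianBlur(c["color"],(3,3),0).astype(float); q=(im[...,2]-im[...,0])/(im.sum(2)+1)
a=.134;A=np.array([[np.cos(a),-np.sin(a)],[np.sin(a),np.cos(a)]])
pts=np.array([w2pix(c,np.r_[A@p+[513.5,-62.4],33]) for p in ((-92,131),(92,131),(92,215),(-92,215))]); print(pts.round())
msk=np.zeros(q.shape,np.uint8); cv2.fillPoly(msk,[pts.astype(np.int32)],1)
n,l,s,ce=cv2.connectedComponentsWithStats(((q>0.035)&(msk>0)).astype(np.uint8))
for i in range(1,n):
  if s[i,4]>10: print(s[i],ce[i].round(),(A.T@(pix2w(c,*ce[i],40)[:2]-[513.5,-62.4])).round())
E
python3 chips.py
```

```text
time: 10.7
tool_pos: [540.6, 259.3, 255.5]
tcp_rot: [-3.141, 0.0, -3.009]
contact_force: [-0.1, -0.1, -1.7]
grip_width: 20.2
finger_force: 30.0
[[103.  39.]
 [123. 180.]
 [180. 180.]
 [169.  38.]]
[102  38  14  17 162] [108.  47.] [-81. 140.]
[106  60  17  20 235] [113.  69.] [-56. 142.]
[116 111  28  33 447] [129. 127.] [ 16. 154.]
```

```bash
python3 -m crank '[[0.029,0.047,0,0,0,0],[0.029,0.047,0.05,0,0,0],[0,0,0.06,0,0,0],[0,0,0.06,0,0,0],[0,0,0.04,0,0,0]]' ; python3 -m crank '[[0,0,0.008,0,0,0],[0,0,0,0,0,0],[0,0,0,0,0,0],[0,0,0,0,0,0]]'; python3 -m crank '[[0,0,0.004,0,0,0],[0,0,0,0,0,0],[0,0,0,0,0,0]]'
```

```text
time: 11.38
tool_pos: [475.8, 336.9, 51.0]
tcp_rot: [-3.14, -0.002, -3.01]
contact_force: [0.6, -0.1, -1.1]
grip_width: 19.7
finger_force: 30.0
time: 11.88
tool_pos: [476.9, 339.3, 47.3]
tcp_rot: [3.14, 0.003, -3.009]
contact_force: [0.5, 0.1, -1.7]
grip_width: 19.9
finger_force: 30.0
time: 12.25
tool_pos: [475.9, 338.9, 41.6]
tcp_rot: [-3.142, -0.0, -3.008]
contact_force: [-0.1, 0.3, -0.7]
grip_width: 19.4
finger_force: 30.0
```

```bash
python3 -m crank '[[0,0,0.010,0,0,0],[0,0,0,0,0,0],[0,0,0,0,0,0]]' ; python3 -m crank '[[0,0,0.0015,0,0,0],[0,0,0,0,0,0],[0,0,0,0,0,0]]'; python3 -m crank '[[0,0,0.001,0,0,0],[0,0,0,0,0,0],[0,0,0,0,0,0]]'
```

```text
time: 12.62
tool_pos: [475.9, 338.8, 31.3]
tcp_rot: [-3.142, -0.0, -3.008]
contact_force: [0.9, 0.3, -1.6]
grip_width: 19.9
finger_force: 30.0
time: 13.0
tool_pos: [476.1, 338.9, 30.2]
tcp_rot: [3.141, 0.0, -3.008]
contact_force: [-0.5, -0.5, -1.4]
grip_width: 19.8
finger_force: 30.0
time: 13.38
tool_pos: [476.1, 339.0, 29.9]
tcp_rot: [3.141, 0.001, -3.008]
contact_force: [-2.8, -1.1, 6.0]
grip_width: 19.9
finger_force: 30.0
```

```bash
python3 -m crank '[[0,0,0,0,0,0],[0,0,0,0,0,0],[0,0,0,0,0,0],[0,0,0,0,0,0],[0,0,-0.03,0,0,0]]' 80 ; python3 -m crank '[[0,0,-0.06,0,0,0],[0,0,-0.06,0,0,0],[0,0,-0.06,0,0,0],[0,0,-0.06,0,0,0],[0,-0.057,-0.02,0,0,0]]'; python3 -m crank '[[0.002,-0.057,0,0,0,0],[0.002,-0.057,0,0,0,0],[0.002,-0.057,0,0,0,0],[0.003,-0.057,0,0,0,0],[0.003,-0.057,0,0,0,0]]'; python3 chips.py;  python3 -m crank '[[0.002,-0.057,0,0,0,0],[0.002,-0.057,0,0,0,0],[0.002,-0.057,0,0,0,0],[0.003,-0.057,0,0,0,0],[0.003,-0.057,0,0,0,0]]';  python3 -m crank '[[0.002,-0.057,0,0,0,0],[0,0,0,0,0,0],[0,0,0,0,0,0]]'; python3 - <<'E'
from h import *
c=cap("wrist"); pickle.dump(c,open("w4.pkl","wb")); print(w2pix(c,np.array([469,-346,190])),w2pix(c,np.array([469,-346,90])))
cv2.imwrite("pics/w4.png",cv2.resize(cv2.convertScaleAbs(c["color"],alpha=1.3),(800,600),interpolation=cv2.INTER_CUBIC))
E
```

```text
time: 14.0
tool_pos: [474.5, 338.1, 57.3]
tcp_rot: [-3.14, -0.005, -3.008]
contact_force: [0.4, -0.1, -0.1]
grip_width: 65.2
finger_force: 0.0
time: 14.62
tool_pos: [484.1, 284.6, 323.1]
tcp_rot: [3.139, 0.007, -3.004]
contact_force: [1.4, -0.4, 0.7]
grip_width: 73.7
finger_force: 0.0
time: 15.25
tool_pos: [509.4, -3.5, 319.2]
tcp_rot: [3.142, 0.0, -3.008]
contact_force: [1.3, -0.3, -0.6]
grip_width: 73.6
finger_force: 0.0
[[297.  95.]
 [292. 207.]
 [340. 207.]
 [352.  95.]]
[299  98   8  10  57] [302. 103.] [-80. 138.]
[301 115   8  11  70] [305. 120.] [-55. 143.]
[298 153  19  24 213] [307. 164.] [ 14. 152.]
time: 15.92
tool_pos: [535.5, -287.3, 319.0]
tcp_rot: [3.141, 0.0, -3.008]
contact_force: [0.6, 0.7, -0.1]
grip_width: 73.5
finger_force: 0.0
time: 16.3
tool_pos: [541.1, -342.0, 318.6]
tcp_rot: [3.14, -0.0, -3.009]
contact_force: [-0.9, 0.0, 0.4]
grip_width: 72.9
finger_force: 0.0
[255.29117971 115.36559308] [253.87488502 112.04348305]
```

View pics/w4.png

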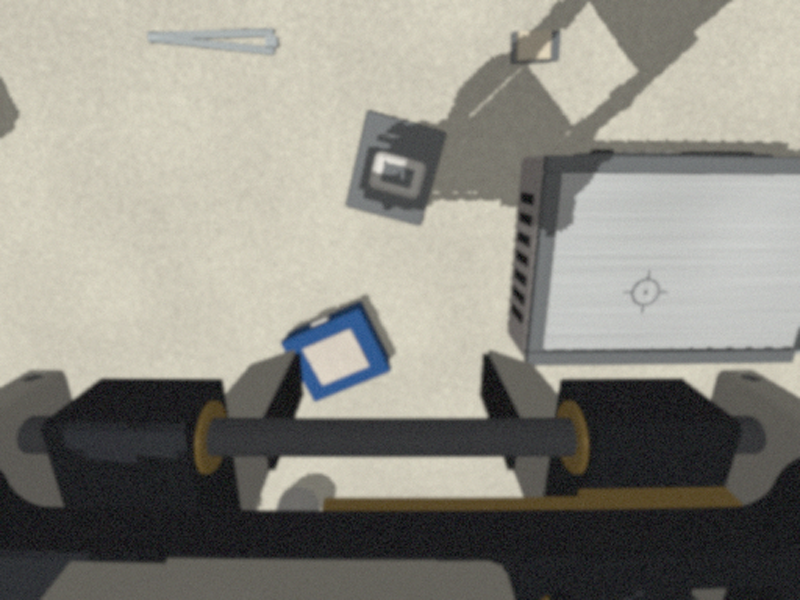

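The thermometer handle top is near (397,173), with corners (373,150), (424,160), (419,197) and (370,188). The stand base corners are at (368,111), (446,131), (420,224) and (347,205), and the ring is at (646,292).

```bash
python3 - <<'E'
from h import *
c=pickle.load(open("w4.pkl","rb"))
r=lambda x,y,z:pix2w(c,(x+.5)/1.5625-.5,(y+.5)/1.5625-.5,z)
print("base",*fit([(-50,-42.5),(-50,42.5),(50,42.5),(50,-42.5)],[r(368,111,10),r(446,131,10),r(420,224,10),r(347,205,10)]))
print("handle",*fit([(-12,-17),(-12,17),(12,17),(12,-17)],[r(373,150,190),r(424,160,190),r(419,197,190),r(370,188,190)]))
print("spot",r(646,292,85)); T=pose(); print(T.round(4))
import cv2
g=cv2.cvtColor(c["color"],cv2.COLOR_BGR2GRAY)[80:145,215:295]
for row in g[::2,::2]: print(" ".join("%3d"%v for v in row))
E
```

```text
base -0.11674384845591794 [ 465.48058916 -347.24465235] [2.96968821 1.89346657 2.62517148 2.51034237]
handle -0.02372079689731381 [ 465.17252415 -348.22843231] [0.15881215 1.35355309 0.22887012 1.53271447]
spot [543.70826538 -93.33306993  85.        ]
[[-9.910000e-01 -1.336000e-01  1.000000e-04  5.412573e+02]
 [-1.336000e-01  9.910000e-01  6.000000e-04 -3.414037e+02]
 [-2.000000e-04  6.000000e-04 -1.000000e+00  3.191567e+02]
 [ 0.000000e+00  0.000000e+00  0.000000e+00  1.000000e+00]]
156 157 156 154 162 160 155 154 141 102  97  97  96  97  94  97  97  91  74  64  59  62  66  68  69  64  59  59  71  76  89  89  96  90  87  89  89  92  90  89
160 159 155 155 156 157 157 156 136  98  98  98  95  96 100  95  90  76  60  57  57  57  60  55  57  56  57  55  59  58  61  69  73  81  87  91  92  93  92  89
158 157 157 156 157 157 157 158 126  95 100  96  94  95  94  93  80  63  60  59  57  56  59  61  52  58  55  57  61  60  59  58  61  56  66  81  93  90  90  87
158 158 156 158 158 159 157 153 113  95  99  94 100  89  73  72  77  86  82  72  65  56  57  60  61  56  57  60  53  55  58  55  60
[... 3968 characters left out ...]
  94  98  94 114 153 159 154 158 156 159 160 155 154 156 158
159 161 161 162 160 158 158 157 158 157 156 154 153 144 131 120 107 102  98  93  93  94  94  95  95  95  97  93 120 156 155 155 155 153 155 157 160 152 154 156
160 162 163 158 159 157 160 161 159 158 159 156 159 154 154 151 148 140 129 119 107  97  97  94  97  93  96  92 129 157 157 154 159 154 157 158 159 152 155 155
163 160 158 159 162 161 163 161 160 158 156 157 156 158 155 155 155 154 152 147 143 135 128 113 102  97  93 105 145 157 157 155 159 153 151 154 155 156 156 155
163 157 160 159 163 161 162 161 161 155 157 157 158 156 158 158 153 151 155 151 153 154 154 150 144 137 129 137 154 157 151 153 157 156 149 157 156 152 153 155
```

```bash
python3 -m crank '[[0,0,0,0,0,0.125],[0,0,0,0,0,0.124],[0.037,-0.007,0,0,0,0],[0.0365,-0.007,0.03,0,0,0],[0,0,0,0,0,0]]' ; python3 -m crank '[[0,0,0.03,0,0,0],[0,0,0,0,0,0],[0,0,0,0,0,0],[0,0,0,0,0,0]]'; python3 - <<'E'
from h import *
T=pose(); print(T.round(3)); print(T[:3,:3].T@(np.array([466.5,-347.3,134])-T[:3,3]))
E
```

```text
time: 16.98
tool_pos: [463.6, -345.0, 287.1]
tcp_rot: [3.138, -0.005, 3.026]
contact_force: [0.2, -0.3, -0.0]
grip_width: 73.4
finger_force: 0.0
time: 17.48
tool_pos: [467.3, -348.0, 260.5]
tcp_rot: [-3.14, 0.002, 3.026]
contact_force: [0.3, -0.3, 0.3]
grip_width: 73.3
finger_force: 0.0
[[-9.93000e-01  1.15000e-01  2.00000e-03  4.67289e+02]
 [ 1.15000e-01  9.93000e-01 -2.00000e-03 -3.48049e+02]
 [-2.00000e-03 -1.00000e-03 -1.00000e+00  2.60478e+02]
 [ 0.00000e+00  0.00000e+00  0.00000e+00  1.00000e+00]]
[  1.12888578   0.82940625 126.47505781]
```

```bash
python3 -m crank '[[0.001,0,0.05,0,0,0],[0,0,0.04,0,0,0],[0,0,0.025,0,0,0],[0,0,0.01,0,0,0],[0,0,0,0,0,0]]' ; python3 -m crank '[[0,0,0,0,0,0],[0,0,0,0,0,0],[0,0,0,0,0,0],[0,0,0,0,0,0],[0,0,0,0,0,0]]' 0;  python3 -m crank '[[0,0,0,0,0,0],[0,0,0,0,0,0],[0,0,0,0,0,0]]'
```

```text
time: 18.1
tool_pos: [465.8, -348.0, 134.5]
tcp_rot: [-3.141, 0.0, 3.026]
contact_force: [0.3, -1.1, -0.1]
grip_width: 73.6
finger_force: 0.0
time: 18.73
tool_pos: [465.5, -347.8, 134.2]
tcp_rot: [-3.142, 0.0, 3.026]
contact_force: [-0.0, -0.3, 0.8]
grip_width: 33.9
finger_force: 29.9
time: 19.1
tool_pos: [465.5, -347.9, 134.2]
tcp_rot: [-3.142, 0.0, 3.026]
contact_force: [-0.3, -0.7, 3.3]
grip_width: 33.7
finger_force: 29.9
```

```bash
python3 -m crank '[[0,0,-0.03,0,0,0],[0,0,-0.04,0,0,0],[0,0,-0.045,0,0,0],[0,0,-0.04,0,0,0],[0,0,0,0,0,0]]' ; python3 -m crank '[[-0.01,0.052,0,0,0,0],[-0.01,0.052,0,0,0,0],[-0.01,0.052,0,0,0,0],[-0.009,0.052,0,0,0,0],[-0.009,0.053,0,0,0,0]]';  python3 -m crank '[[0,0,0.03,0,0,0],[0,0,0.025,0,0,0],[0,0,0,0,0,0],[0,0,0,0,0,0],[0,0,0,0,0,0]]'; python3 - <<'E'
from h import *
T=pose(); print(T[:3,3]); tip=T[:3,3]-[0,0,114]
for n in ("wrist","scene","top"):
    c=cap(n); pickle.dump(c,open("p_%s.pkl"%n,"wb")); print(n,w2pix(c,tip).round(1),w2pix(c,tip+[0,0,65]).round(1),w2pix(c,np.array([543.4,-94,85])).round(1))
c=pickle.load(open("p_scene.pkl","rb")); u,v=w2pix(c,tip).astype(int)
g=cv2.cvtColor(c["color"],cv2.COLOR_BGR2GRAY)
print("rows from",v-24,"cols",u-16)
for y in range(v-24,v+18): print(y," ".join("%3d"%k for k in g[y,u-16:u+17]))
E
```

```text
time: 19.73
tool_pos: [466.4, -348.6, 292.1]
tcp_rot: [-3.138, 0.005, 3.026]
contact_force: [0.6, 0.3, -2.6]
grip_width: 33.8
finger_force: 29.9
time: 20.35
tool_pos: [542.9, -92.3, 287.0]
tcp_rot: [3.141, -0.003, 3.026]
contact_force: [1.0, -0.5, -1.4]
grip_width: 33.7
finger_force: 29.9
time: 20.98
tool_pos: [543.7, -94.5, 235.0]
tcp_rot: [-3.141, 0.002, 3.025]
contact_force: [0.5, -0.9, -0.9]
grip_width: 34.2
finger_force: 29.9
[543.71721692 -94.47433435 235.00181652]
wrist [250.1 187.7] [250.1 211.5] [250.5 178.1]
scene [220.2 189.1] [219.  171.7] [221.  198.3]
top [281.6 173.1] [283.  169.3] [280.6 175.1]
rows from 165 cols 204
165 111 109 110 113 110 111 112 101  85  69  74  79  83  84  80  75  77  74  67  63  84 110 115 117 118 116 114 113 117 113 111 117 109
166 112 114 112 112 112 114 113 101  82  75  78  82  84  86  89  88  84  72  69  62  81 103 113 113 118 113 115 111 113 114 114 114 113
167 111 110 110 109 111 113 114 108  87  76  84  84  85  86  84  82  85  74  68  66  83 107 115 114 114 113 114 114 114 112 114 113 112
168 112 109 110 115 111 110 110 106  94  82  84  85
[... 4552 characters left out ...]
 109 109 109 110 109
202 109 109 108 111 108 108 111 108 111 109 108 108 110 109 110 111 109 107 110 111 114 107 111 108 110 110 108 107 111 108 108 110 109
203 108 109 109 111 109 109 113 110 107 107 110 109 110 110 108 111 111 108 107 108 108 109 108 110 107 106 110 110 110 109 107 109 110
204 109 109 109 111 108 109 109 109 108 110 108 107 108 105 111 109 106 110 110 107 107 110 105 107 112 110 106 109 108 109 110 107 111
205 114 110 109 109 110 109 107 110 109 109 107 107 107 107 108 110 108 105 109 108 107 110 105 108 106 109 110 107 110 109 107 110 110
206 108 103 110 110 110 109 110 109 109 109 109 108 110 109 106 110 105 108 108 108 107 109 109 108 109 109 109 108 107 107 106 105 109
```

```bash
python3 - <<'E'
from h import *
c=pickle.load(open("p_wrist.pkl","rb"))
g=cv2.cvtColor(c["color"],cv2.COLOR_BGR2GRAY)
print("     "," ".join("%3d"%k for k in range(230,272)))
for y in range(160,214): print(y,": "," ".join("%3d"%k for k in g[y,230:272]))
E
```

```text
230 231 232 233 234 235 236 237 238 239 240 241 242 243 244 245 246 247 248 249 250 251 252 253 254 255 256 257 258 259 260 261 262 263 264 265 266 267 268 269 270 271
160 :  167 170 168 169 167 171 166 151 121 106 101  98  98  97  95  95  91  96 101 100  98  98  98  98 102 101 102  99 101 100 102 101  99  99 103 102 102 101 100 104 102 100
161 :  177 177 177 175 176 176 171 157 139 126 113 101  99  95  92  88  88  96  99 101  99 101 101 100 101 104 100  98 100  99 101 100  99 100  99 102 100 103 101 102 100 104
162 :  176 177 178 177 179 178 176 168 158 140 119  99 100  98  95  87  88  92  97 103 102 101 103  99 100  99 100 100 101 100 101 101 101 101 102 103  99  98 103 102 103 101
163 :  178 177 178 179 179 178 178 177 168 148 123 107 108 106 101  90  85  95 100 102 102 100  98 100 100 100  98 102 101 101 101 100 100 101 101 101 101 103 101 102 100 102
164 :  178 179 180 179 183 177 181 181 175 159 134 126 126 127 109  94  91 101 114 114 110 104 100 100 103 101 100 103 102 100 102 102 103 100 102 104 101 101 101 100 103 100
165 :  180 181 182 180 184 182 185 181 180 167 155 152 15
[... 7817 characters left out ...]

210 :   96  96  94  94  98  96  96  95  93  96  94  96  94  94  96  97  96  94  94  95  97  96  93  95  97  96  95  96  95  95  93  95  92  96  97  94  94  94  93  95  98 100
211 :   93  91  94  94  93  94  95  92  93  92  92  93  94  94  95  96  91  93  97  93  95  96  95  94  96  96  94  94  97  92  94  96  97  96  92  93  97  94  97  96  94  99
212 :   95  94  92  91  92  87  87  88  90  88  87  88  89  88  89  91  88  86  89  87  90  91  90  91  87  89  89  86  90  87  90  86  90  91  89  91  90  90  93  96  92  95
213 :   92  91  90  81  77  72  71  73  69  74  71  72  73  73  75  72  70  76  72  72  75  74  70  73  70  74  72  75  73  74  73  73  75  72  73  70  77  84  89  93  92  97
```

The tip (250,188) and the ring's centre dot (250,178) both match the predicted pixels, so I'll go straight down.

```bash
python3 -m crank '[[0,0,0.015,0,0,0],[0,0,0.012,0,0,0],[0,0,0.006,0,0,0],[0,0,0,0,0,0],[0,0,0,0,0,0]]' ; python3 -m crank '[[0,0,0.002,0,0,0],[0,0,0,0,0,0],[0,0,0,0,0,0]]'; python3 -m crank '[[0,0,0.002,0,0,0],[0,0,0,0,0,0],[0,0,0,0,0,0]]'; python3 -m crank '[[0,0,0.002,0,0,0],[0,0,0,0,0,0],[0,0,0,0,0,0]]'
```

```text
time: 21.75
tool_pos: [543.5, -94.2, 201.3]
tcp_rot: [-3.142, 0.001, 3.026]
contact_force: [-0.3, -0.5, -2.0]
grip_width: 33.8
finger_force: 29.9
time: 22.12
tool_pos: [543.3, -94.1, 199.2]
tcp_rot: [3.142, 0.0, 3.026]
contact_force: [0.4, -0.1, -1.3]
grip_width: 33.9
finger_force: 29.9
time: 22.5
tool_pos: [543.4, -94.1, 197.2]
tcp_rot: [3.142, 0.0, 3.026]
contact_force: [-0.5, 0.1, 0.5]
grip_width: 33.8
finger_force: 29.9
time: 22.88
tool_pos: [543.4, -94.1, 195.1]
tcp_rot: [3.142, 0.0, 3.026]
contact_force: [-0.1, 0.2, 0.9]
grip_width: 33.9
finger_force: 29.9
```

```bash
python3 -m crank '[[0,0,0.001,0,0,0],[0,0,0,0,0,0],[0,0,0,0,0,0]]'; for i in 1 2 3 4; do python3 -m crank '[[0,0,0,0,0,0]]' | grep -E "tool_pos|contact"; done; python3 - <<'E'
from h import *
c=cap("wrist"); T=pose(); g=cv2.cvtColor(c["color"],cv2.COLOR_BGR2GRAY)
print(w2pix(c,T[:3,3]-[0,0,109]),w2pix(c,np.array([543.4,-94,85])))
for y in range(160,206,1): print(y,": "," ".join("%3d"%k for k in g[y,232:270]))
E
```

```text
time: 23.25
tool_pos: [543.3, -94.1, 194.1]
tcp_rot: [3.142, 0.0, 3.026]
contact_force: [0.4, -0.3, 0.1]
grip_width: 33.7
finger_force: 29.9
tool_pos: [543.3, -94.1, 194.1]
contact_force: [1.4, 0.3, 0.6]
tool_pos: [543.3, -94.1, 194.1]
contact_force: [-1.3, 0.3, 0.7]
tool_pos: [543.3, -94.1, 194.1]
contact_force: [-0.1, -0.5, 0.8]
tool_pos: [543.3, -94.1, 194.1]
contact_force: [-0.3, 0.1, 1.6]
[250.07779399 189.32011307] [250.21334018 189.35313056]
160 :  102  99  98 102 103 101 102 104 105 104 105 104 104 103 105 106 103 104 103 106 103 107 104 102 104 104 104 102 104 100 101 104 102 102  98  99 101 100
161 :  102 101 100 104 104 105 106 102 106 105 104 104 104 106 104 107 104 102 103 103 104 103 104 102 104  99 104 101 103 101 103  99 100 101 100 100 103 100
162 :  105 103 103 104 104 108 104 103 105 105 103 105 105 107 102 106 103 106 103 103 101 104 102 101 102  99 100 102 100  98 100 101 103  98  99 101 102 103
163 :  107 103 105 104 107 105 104 107 104 105 103 105 106 103 102 103 102 104 101 102 102 102 101 100 101  98 100 101 102  96 101  99 101 103 101 103 103 103
164 :  109 
[... 5966 characters left out ...]
 115 132 146 157 162 166 167 169 166 168 168 167 168 173 176 179
202 :  151 143 140 141 138 137 136 135 135 139 138 131 127 118 107  96  89  89  89  89  90  98 113 125 130 138 139 142 138 140 140 142 142 144 141 146 152 161
203 :  121 114 112 113 110 111 111 108 109 108 112 110 110 106 101  97  95  94  96  96  95  97 106 109 110 109 114 112 113 111 113 112 112 110 113 116 121 134
204 :  102  97  99  97  95 102  99  97 101  99 100  98  98  99  97  99  93  96  93  97 100 101  96 101 100 100 101  96  97 100 100  99  98 101 100 103 104 110
205 :   96  95  95  94  95  97 100  98  97  98  97  97  96  94  98  98  97  96  96  98  95  97  97 100  97  97  97  97  95  95  99  98  98 100  99  96  99 100
```

```bash
python3 -c "
from plant import bot
print(bot.close_job())"
```

```text
the job is handed in; nothing more can be done
None
```

The job is handed in: no chips were left on the plate (three patches in the crumb tray, the largest apparently two chips touching), the scraper was released standing on the bench, and the thermometer is held upright in the ring, pressed with about 2 N (tip roughly half in); no verdict was returned.

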